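# Run a fingertip along the curved terminal rail and seat its keys

## Robot

A 6-joint arm with a two-finger parallel gripper is mounted at the origin on a cart in front of the work surface, level with it; the furniture and walls round the work are solid. World frame = base frame: x ahead of the robot, y to its left, z up, the work surface at z = 0. Lengths are in m, angles in degrees, forces in N, time in s.
With the tool pointing down it reaches from about 0.35 to 0.875 m from the base axis. Payload 4.2 kg.
Tool frame: the origin (TCP) lies on the centre line of the jaws, within the pads' length; the fingertips stand 11 mm ahead of it and the grasp point (between the pads) lies 8 mm behind it; z points along the fingers, y is the line along which they close (so a half turn about z gives the same grasp; the last joint's range is limited). The gripper opens to 87 mm and grips with 3 to 60 N. Pads are 19 mm wide; open, the fingers measure 117 mm over their backs; the gripper's body (75 mm by 190 mm) begins 51 mm behind the grasp point.
Start: joints at [-57.834, 22.042, 0.453, 0, -68.411, -14.817], TCP at [0.186, -0.597, 0.234] pointing down, gripper open.
Joint ranges: [-179.83, 179.83], [-69.29, 118.12], [-61.27, 80.66], [-181.25, 117.63], [-171.15, -9.14], [-177.46, 177.46]. Speed limits (degrees/s): [159.86, 159.86, 180, 180, 180, 180].

## Interface

Orientations are given as [roll, pitch, yaw] about the fixed x, y, z axes, in that order (R = Rz(yaw) Ry(pitch) Rx(roll)).
In Python, from workcell import * gives the robot as it stands. The module is installed in compiled form; this text tells all that it offers.
- The arm moves only by the tool move_arm, never from a script. Its argument "motion" is a list of rows, each a list of 7 numbers: the shift along the tool's x, y, z as a fraction of full scale, then the turn, a rotation vector about the tool's x, y, z as a fraction of full scale, then the opening, from 0 (shut) to 1 (fully open). A call has exactly 5 rows; each row shifts and turns the commanded pose from where the row before left it, along the tool's axes as they then stand; what a row does not reach is not made up. Full scale, the value 1, is 0.12 m for a shift and 90 degrees for a turn. A row lasts 1/12 s, in which the tool goes at most 41.7 mm and 7.16 degrees, less where a joint would pass 70% of its speed; a pose out of reach is approached as far as the arm can. A call with a number of a shift or a turn outside -1 to 1 is refused whole. A call with a gripper value outside its range is refused whole. The fingers move at their own pace and stop on an object; the grip force is fixed at half the most. Time passes only in rows, so rows that do not move let the fingers close, or fill a call up. It gives the time, the measured TCP pose, the force, the opening and the grip force at its end, in the units of the state.
- get_obs(): the state, without advancing time (a new reading comes with each control period).
- capture(name): name is "scene" or "top"; returns (picture, depth): 420x560x3 uint8, red, green, blue; 420x560 float32, m along the optical axis (not along the pixel's ray), 0 where there is no reading.
- camera_info(name): a dict with "intrinsics" (3x3 intrinsics, pixels), "xyz" and "orientation" of the camera in the world. Camera axes: x right, y down, z forward; pixel columns grow to the right and rows downward; lengths in m; the calibration is good to about 2 mm. A picture is of the moment at which its call begins. camera_info takes no time and is no camera call.
- finish_job(): hands the job in; it is judged then, once.
The state is a dict: "time_s": time; "qpos": joint angles; "qvel": joint speeds; "joint_torque": joint torques, N m; "eef_pos": TCP position; "tool_rot": TCP orientation; "force": force on the tool from outside, world axes, zero at the start; "ft_torque": the same for the moment, N m; "finger_gap": opening from 0.0 (shut) to 1.0 (fully open); "finger_force": force on a finger pad.
Only numpy, scipy, OpenCV 4.12 (cv2) and the standard library are available. Lean on these libraries where they do the work, as an engineer would, in place of code of your own. Each camera call takes 0.05 s, during which the arm holds its last target. There are 200 camera calls.

## Task

The five black clamp keys on the curved terminal rail stand proud. Starting at the end with the round stud, run the closed fingertips lightly along the curve to the other end, so that the keys go down flush one after the other in that order. Only press and stroke them: do not lift or shove the rail, do not press hard, leave the small things around it alone, and finish clear of everything.

Things in the scene. Friction and masses are not known exactly. Their poses are not given: they have to be found in the camera images.
- rail: Curved terminal rail, grey plastic on a dark steel foot plate, loose on the bench, 2 to 3 kg, 245 x 40 mm, bulging to its +x. Stays put if pushed sideways with under 10 N. Origin: underside (bench level), below the row's middle. Five keys on an arc of radius 200 mm about (-0.200, 0): key i at arc angle a = (3 - i) x 0.19 rad from +x, x = 0.200 cos a - 0.200, y = 0.200 sin a; key 1 is at +y.
- stud (a point): Top centre of the upright round steel stud (13 mm diameter, 10 mm high, top 40 mm above the bench, brass ring at its foot) on the square end block at the start end, 32 mm along the arc before key 1. The other end block has no stud.
- mid (a point): Point on the row's middle line at key 3, level with the tops of the rail's two side cheeks and of its end blocks, 30 mm above the bench. The cheeks run along both sides of the keys, 5 mm thick, 35 mm over their outsides.
- key1_top (a point): Middle of the flat top of key 1, counted from the stud end. Black plastic, 22 mm across the rail, 34 mm along the row, 38 mm from key to key: a 10 mm flat in the middle, at each end a ramp falling 6 mm in 12 mm (a sliding fingertip pushes it down). Site x: across the rail, away from the arc's centre; y: along the row towards the stud; z: up.
- key1 (a joint): How far key 1 has been pushed down (m): 0 = flat top 5 mm above the cheeks, 0.005 = fully home, flush, against a stop. It needs about 3 N, does not spring back and stays where it is left; it cannot be pulled out upwards.
- key2_top (a point): Middle of the flat top of key 2, made like key 1.
- key2 (a joint): How far key 2 has been pushed down (m): 0 = flat top 5 mm above the cheeks, 0.005 = fully home, flush, against a stop; same behaviour as key 1.
- key3_top (a point): Middle of the flat top of key 3, made like key 1.
- key3 (a joint): How far key 3 has been pushed down (m): 0 = flat top 5 mm above the cheeks, 0.005 = fully home, flush, against a stop; same behaviour as key 1.
- key4_top (a point): Middle of the flat top of key 4, made like key 1.
- key4 (a joint): How far key 4 has been pushed down (m): 0 = flat top 5 mm above the cheeks, 0.005 = fully home, flush, against a stop; same behaviour as key 1.
- key5_top (a point): Middle of the flat top of key 5, made like key 1.
- key5 (a joint): How far key 5 has been pushed down (m): 0 = flat top 5 mm above the cheeks, 0.005 = fully home, flush, against a stop; same behaviour as key 1.
- relay: Plug-in relay, grey box 36 x 28 mm, 34 mm high, loose bystander near the rail, to be left alone. Origin: centre of its underside.
- tin: Flat round metal tin, 45 mm diameter, 14 mm high, loose bystander near the rail, to be left alone. Origin: centre of its underside.
- block: Ground steel block, 30 x 50 mm, 12 mm high, loose bystander near the rail, to be left alone. Origin: centre of its underside.
- pot: Black round pot with screw lid, 39 mm diameter, 40 mm high, loose bystander near the rail, to be left alone. Origin: centre of its underside.

How it is judged:
By the outcome, as a careful person would: the job done as asked, in the order asked, and still so for the second after the job is handed in, with the robot touching nothing.
It also fails if it takes over 38 s, if anything falls off the work surface, if the arm or the gripper's body presses on something with over 40 N, if the wrist force passes 120 N, or if a joint passes its speed limit or range.

## Working session

There is one attempt and no reset: what is moved stays moved. The work goes in short steps, Python scripts to look and compute and a tool call to move; the robot and the scene stay as the last step left them, time stands still between calls to the robot, and variables do not carry over. Pictures are saved under pics/ and viewed, at most 10 in all, crops included, and the job is handed in when it is done.

Besides the shell and the picture viewer there is one more tool, called after "Request:" by a JSON object that holds its "api" and its "payload". move_arm: Moves the arm, as the interface text tells. Shift numbers are shares of 0.12 m and turn numbers shares of 90 degrees, none past 1 either way. Its arguments: {"type":"object","properties":{"motion":{"type":"array"}},"required":["motion"]}

```bash
mkdir -p pics; python3 - <<'E'
from workcell import *
import cv2,numpy as np
for n in("scene","top"):
    im,d=capture(n); np.savez(f"{n}.npz",im=im,d=d); cv2.imwrite(f"pics/{n}0.png",im[...,::-1])
    print(n,camera_info(n))
o=get_obs();print(o)
E
```

```text
scene {'intrinsics': array([[516.72053908,   0.        , 276.61562845],
       [  0.        , 516.72053908, 209.55357492],
       [  0.        ,   0.        ,   1.        ]]), 'xyz': array([0.08017108, 0.6296912 , 0.69429706]), 'orientation': array([-137.22010077,   -0.19809552, -123.75131061])}
top {'intrinsics': array([[404.64950167,   0.        , 283.85548069],
       [  0.        , 404.64950167, 207.73898457],
       [  0.        ,   0.        ,   1.        ]]), 'xyz': array([0.49722132, 0.33972195, 0.92901453]), 'orientation': array([-1.77468838e+02, -7.85655397e-02, -8.90154105e+01])}
{'time_s': 0.1, 'qpos': array([-5.78353684e+01,  2.20856749e+01,  3.88415324e-01, -2.59937719e-02,
       -6.84124460e+01, -1.48139278e+01]), 'qvel': array([-0.04283392, -0.09806239,  0.17292631,  0.14322428,  0.06439209,
       -0.00884124]), 'joint_torque': array([-4.46234926e-04, -3.91690457e+01,  1.87934518e+01,  4.23184946e+00,
        1.34444906e-02, -7.29152521e-05]), 'eef_pos': array([ 0.18622465, -0.59606709,  0.23257991]), 'tool_rot': array([ 1.79887764e+02, -4.70077402e-03, -1.62658878e+02]), 'force': array([-0.05314589, -1.00829773,  0.45043242]), 'ft_torque': array([ 0.01216386,  0.01356685, -0.03271703]), 'finger_force': 0.0, 'finger_gap': 0.9981816521218141}
```

View pics/scene0.png

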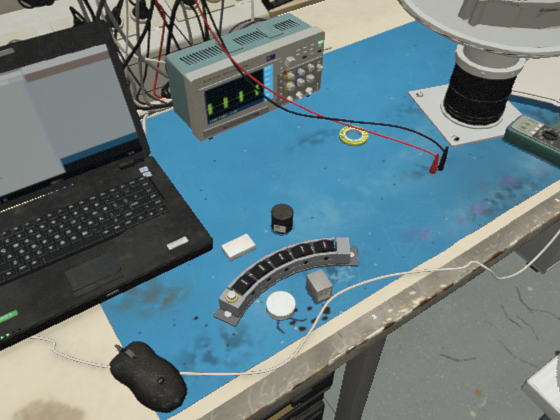

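View pics/top0.png

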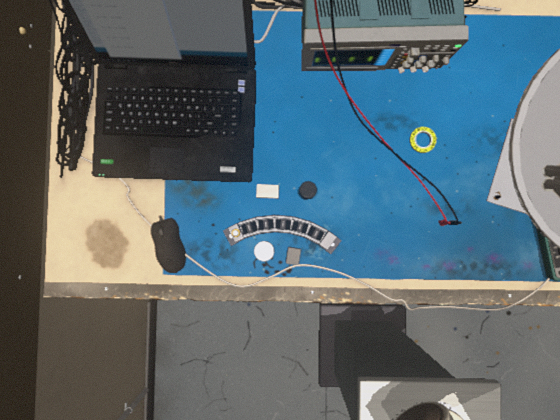

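The scene view shows the stud end at about (232,296) and the other end at (343,248). In the top view they are at (236,232) and (333,240). The relay and tin lie on the concave side, and the pot and block on the convex side.

```bash
cat > h.py <<'E'
import numpy as np,cv2
from workcell import *
from scipy.spatial.transform import Rotation as R
def cam(n):
    c=camera_info(n);return c["intrinsics"],c["xyz"],R.from_euler("xyz",c["orientation"],degrees=True).as_matrix()
def proj(n,P):
    K,t,M=cam(n);q=(np.atleast_2d(P)-t)@M@K.T;return q[:,:2]/q[:,2:]
def ray(n,uv,z):
    K,t,M=cam(n);d=M@np.linalg.solve(K,[*uv,1]);return t+d*(z-t[2])/d[2]
def cloud(n,d):
    K,t,M=cam(n);v,u=np.indices(d.shape);p=np.stack([u,v,np.ones_like(u)],-1)@np.linalg.inv(K).T*d[...,None]
    return p@M.T+t
E
python3 - <<'E'
from h import *
for n,(a,b,c,e) in {"scene":(205,225,365,330),"top":(220,175,350,270)}.items():
    z=np.load(n+".npz");im=z["im"];s=5 if n=="scene" else 6
    cv2.imwrite(f"pics/{n}1.png",cv2.resize(im[b:e,a:c,::-1],None,fx=s,fy=s,interpolation=cv2.INTER_CUBIC))
    P=cloud(n,z["d"]); 
    for uv in ([(232,296),(343,243),(320,284),(281,304),(283,212),(239,244),(260,330)] if n=="scene" else [(236,232),(333,240),(293,255),(264,251),(307,190),(267,191),(285,220),(400,200)]): print(n,uv,P[uv[1],uv[0]].round(4))
E
```

```text
scene (232, 296) [0.4736 0.4444 0.0389]
scene (343, 243) [0.4677 0.2356 0.0282]
scene (320, 284) [0.4205 0.3193 0.0339]
scene (281, 304) [0.4345 0.382  0.0139]
scene (283, 212) [0.5722 0.2849 0.039 ]
scene (239, 244) [0.5742 0.3736 0.0102]
scene (260, 330) [ 0.422   0.4285 -0.0011]
top (236, 232) [0.4815 0.4432 0.0403]
top (333, 240) [0.4673 0.2289 0.0292]
top (293, 255) [0.433  0.3173 0.0348]
top (264, 251) [0.4393 0.3823 0.0122]
top (307, 190) [0.5766 0.2888 0.0395]
top (267, 191) [0.5753 0.3782 0.0111]
top (285, 220) [0.5097 0.3362 0.0344]
top (400, 200) [ 0.5608  0.0718 -0.0016]
```

View pics/scene1.png

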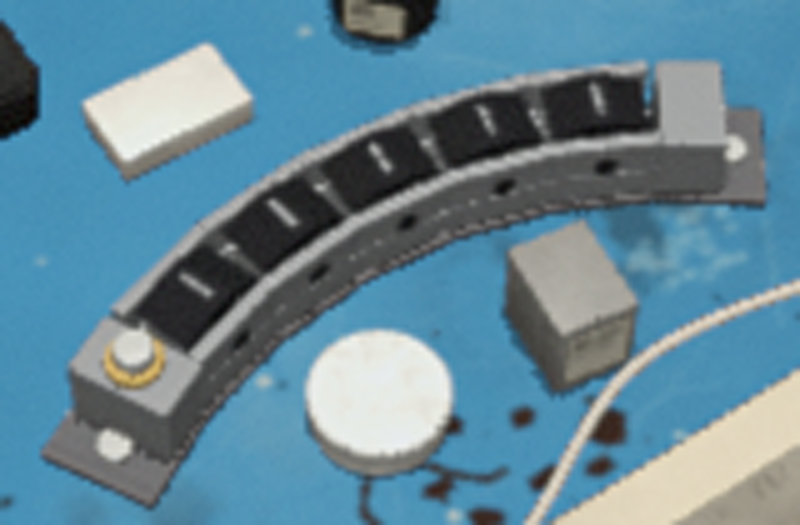

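View pics/top1.png

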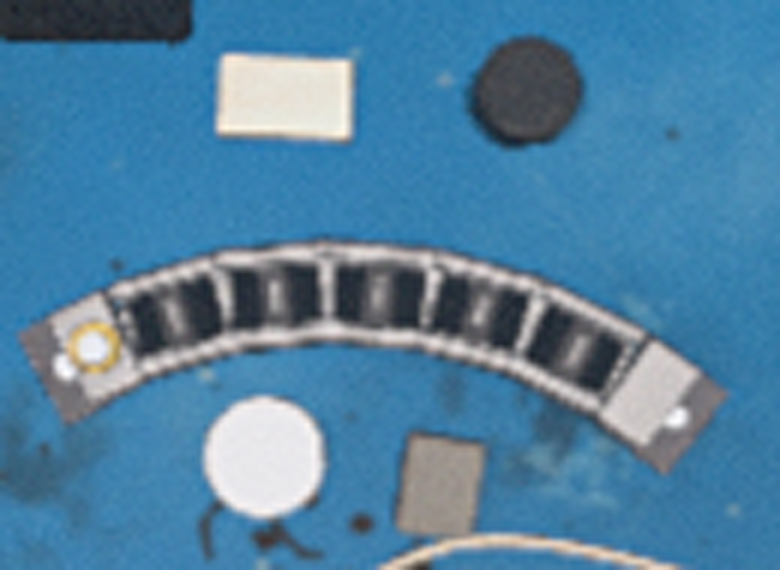

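```bash
cat >> h.py <<'E'
A=np.r_[(2*.19+.16),(3-np.arange(1,6))*.19]; Z=np.r_[.04,np.full(5,.035)]
def model(p,a=A,z=Z,r=.2):
    c,s=np.cos(p[2]),np.sin(p[2]);x=r*np.cos(a)-.2;y=r*np.sin(a)
    return np.c_[p[0]+c*x-s*y,p[1]+s*x+c*y,np.broadcast_to(z,np.shape(a))]
E
python3 - <<'E'
from h import *
from scipy.optimize import least_squares as ls
S=np.array([(134,349),(197,284),(285,212),(381,157),(487,121),(598,98)])/5+[205,225]-.4
T=np.array([(93,347),(177,318),(277,295),(380,291),(480,307),(577,345)])/6+[220,175]-.42
f={"scene":lambda p:(proj("scene",model(p))-S).ravel(),"top":lambda p:(proj("top",model(p))-T).ravel()}
g=lambda p:np.r_[f["scene"](p),f["top"](p)]
for n,h in [*f.items(),("both",g)]:
    r=ls(h,[.51,.335,0]);print(n,r.x.round(4),np.degrees(r.x[2]).round(2),np.round(r.fun,1))
    p=r.x
# depth consistency: top surfaces
for n in f:
    z=np.load(n+".npz");P=cloud(n,z["d"])
    for h in ("bench",):
        uv=proj(n,[[.5,.1,0],[.45,.15,0],[.55,.2,0],[.6,.2,0],[.58,.1,0]]).astype(int);print(n,"bench z",np.median(P[uv[:,1],uv[:,0],2]).round(4))
    b=P.reshape(-1,3);loc=(b[:,0]>.40)&(b[:,0]<.6)&(b[:,1]>.2)&(b[:,1]<.47);b=b[loc]
    for nm,c,zz,rad in [("relay",(.43,.318),.034,.03),("tin",(.437,.382),.014,.03),("block",(.575,.376),.012,.035),("pot",(.574,.287),.04,.03)]:
        k=b[(np.hypot(b[:,0]-c[0],b[:,1]-c[1])<rad)&(abs(b[:,2]-zz)<.004)];print(n,nm,k.mean(0).round(4),k.min(0).round(3),k.max(0).round(3))
    # cheeks and end block heights
    for a in (-.54,): 
        u=proj(n,model(p,np.array([a]),.03)).round().astype(int)[0];print(n,"end block",P[u[1],u[0]].round(4),model(p,np.array([a]),.03).round(4))
    u=proj(n,model(p)).round().astype(int);print(n,P[u[:,1],u[:,0]].round(4).tolist())
print(model(p).round(4))
E
```

```text
scene [ 0.4978  0.3396 -0.065 ] -3.72 [-0.1 -0.1  0.   0.2 -0.2  0.2  0.1  0.1  0.1 -0.4  0.2 -0. ]
top [ 0.5027  0.3409 -0.054 ] -3.1 [ 0.   0.3 -0.2 -0.4 -0.1 -0.2 -0.1  0.1  0.2  0.2  0.2 -0.1]
both [ 0.4997  0.3399 -0.0599] -3.43 [-0.7 -0.7 -0.6 -0.5 -1.  -0.5 -0.7 -0.7 -0.8 -1.2 -0.7 -0.9  0.4  1.4
  0.2  0.8  0.3  1.   0.3  1.4  0.6  1.7  0.5  1.4]
scene bench z 0.0
scene relay [0.4271 0.3164 0.0332] [0.409 0.3   0.03 ] [0.448 0.331 0.036]
scene tin [0.4363 0.3822 0.0133] [0.414 0.359 0.01 ] [0.46  0.404 0.017]
scene block [0.5723 0.377  0.011 ] [0.557 0.351 0.008] [0.588 0.401 0.014]
scene pot [0.5738 0.2865 0.039 ] [0.555 0.266 0.036] [0.596 0.305 0.042]
scene end block [0.4659 0.2394 0.0301] [[0.4652 0.2389 0.03  ]]
scene [[0.4765, 0.4443, 0.0405], [0.4912, 0.4147, 0.0332], [0.5004, 0.3759, 0.0326], [0.5009, 0.3393, 0.0343], [0.4948, 0.302, 0.0327], [0.4828, 0.2661, 0.0335]]
top bench z -0.0007
top relay [0.4314 0.3181 0.0342] [0.413 0.302 0.031] [0.45  0.333 0.038]
top tin [0.4404 0.384  0.0145] [0.419 0.362 0.01 ] [0.462 0.405 0.018]
top block [0.5761 0.3792 0.0124] [0.561 0.355 0.008] [0.591 0.404 0.016]
top pot [0.5786 0.288  0.0401] [0.561 0.269 0.037] [0.597 0.307 0.044]
top end block [0.465  0.2379 0.0306] [[0.4652 0.2389 0.03  ]]
top [[0.477, 0.4455, 0.0379], [0.4907, 0.4155, 0.0331], [0.4979, 0.3779, 0.0348], [0.5008, 0.3404, 0.0345], [0.4948, 0.3028, 0.0335], [0.48, 0.2674, 0.0359]]
[[0.4775 0.4442 0.04  ]
 [0.4899 0.4148 0.035 ]
 [0.4984 0.3778 0.035 ]
 [0.4997 0.3399 0.035 ]
 [0.4939 0.3024 0.035 ]
 [0.4811 0.2667 0.035 ]]
```

```bash
python3 - <<'E'
from h import *
xs=np.arange(-.2,.95,.05);ys=np.arange(.6,-.8,-.05);H=np.full((len(xs),len(ys)),np.nan)
for n in("scene","top"):
    d=np.load(n+".npz")["d"];P=cloud(n,d)[d>0]
    i=((P[:,0]+.2)/.05).astype(int);j=((.6-P[:,1])/.05+.5).astype(int)
    for a,b,z in zip(i,j,P[:,2]):
        if 0<=a<len(xs) and 0<=b<len(ys) : H[a,b]=np.nanmax([H[a,b],z])
print("      "+" ".join(f"{y*100:4.0f}" for y in ys))
for x,r in zip(xs,H): print(f"{x*100:5.0f} "+" ".join("   ." if np.isnan(v) else f"{v*100:4.0f}" for v in r))
print([get_obs()["eef_pos"].round(5).tolist() for _ in range(3)])
E
```

```text
60   55   50   45   40   35   30   25   20   15   10    5   -0   -5  -10  -15  -20  -25  -30  -35  -40  -45  -50  -55  -60  -65  -70  -75
  -20  -86  -86  -86  -86  -86  -86  -86  -86  -77  -76  -76  -87    .    .    .    .    .    .    .    .  -87  -87  -87  -87  -86  -86  -86  -86
  -15  -86  -86  -86  -86  -86  -86  -86  -86  -77  -76  -76    .    .    .    .    .    .    .    .  -87  -86  -86  -86  -86  -86  -86  -86  -86
  -10  -86  -86  -86  -86  -86  -86  -86  -86  -77  -76  -25    .    .    .    .    .    .    .  -87  -86  -86  -86  -86  -86  -86  -86  -86  -86
   -5  -86  -86  -86  -86  -86  -86  -86  -86  -76  -76  -25    .    .    .    .    .    .  -86  -86  -86  -86  -86  -86  -86  -86  -86  -86  -86
   -0  -86  -86  -86  -86  -86  -86  -86  -86  -77  -59  -25    .    .    .    .    .  -87  -86  -86  -86  -86  -86  -86  -86  -86  -86  -86  -86
    5  -86  -86  -86  -86  -86  -86  -86  -86  -77    0    1    0    .    1    0    0  -78  -86  -86  -86  -86  -86  -86  -86  -86  -86  -86  -86
   10  -86  -86  -86  -86  -86  -86  -86  -86  -77    1   18   11    0    0    0    0 
[... 1786 characters left out ...]
    .    .    .    .    .
   75    4    4    4    4    3    1   28   27   17    0    1    0    0   31   31    0    1    0    0    0    0    .    .    .    .    .    .    .
   80    6    6    6    6    6    0   35   33   13   11   13   13    9    1    0    0    0    0    0    0    0    0    .    .    .    .    .    .
   85   18   18   18   19   18    0   16   16   16   16   16   16   16    1    0    0    0    0    0    0    0    0    .    .    .    .    .    .
   90   27   27   27   27   27   24   27   27   25   16   16   16   16    1    0    1    0    0    0    1    0    0    .    .    .    .    .    .
[[0.18622, -0.59607, 0.23258], [0.18622, -0.59607, 0.23258], [0.18622, -0.59607, 0.23258]]
```

Request:
{"api": "move_arm", "payload": {"motion": [[0,0,-0.34,0,0,0,0],[0,0,-0.34,0,0,0,0],[0,0,-0.34,0,0,0,0],[0,0,-0.34,0,0,0,0],[0,0,-0.34,0,0,0,0]]}}

```text
time_s: 0.52
eef_pos: [0.1861, -0.5959, 0.4393]
tool_rot: [180.0, 0.0, -162.7]
force: [0.2, -0.9, -0.7]
finger_gap: 0.709
finger_force: 0.0
```

Request:
{"api": "move_arm", "payload": {"motion": [[-0.19,0.2,0,0,0,0,0],[-0.19,0.2,0,0,0,0,0],[-0.19,0.2,0,0,0,0,0],[-0.19,0.2,0,0,0,0,0],[-0.19,0.2,0,0,0,0,0]]}}

```text
time_s: 0.93
eef_pos: [0.2597, -0.4465, 0.4369]
tool_rot: [179.9, -0.0, -162.7]
force: [0.8, -0.2, 0.1]
finger_gap: 0.328
finger_force: 0.0
```

Request:
{"api": "move_arm", "payload": {"motion": [[-0.19,0.2,0,0,0,0,0],[-0.19,0.2,0,0,0,0,0],[-0.19,0.2,0,0,0,0,0],[-0.19,0.2,0,0,0,0,0],[-0.19,0.2,0,0,0,0,0]]}}

```text
time_s: 1.35
eef_pos: [0.3326, -0.2978, 0.4372]
tool_rot: [180.0, -0.0, -162.7]
force: [1.2, 0.3, 0.7]
finger_gap: 0.018
finger_force: 0.0
```

Request:
{"api": "move_arm", "payload": {"motion": [[-0.19,0.2,0,0,0,0,0],[-0.19,0.2,0,0,0,0,0],[-0.19,0.2,0,0,0,0,0],[-0.19,0.2,0,0,0,0,0],[-0.19,0.2,0,0,0,0,0]]}}

```text
time_s: 1.77
eef_pos: [0.4056, -0.1493, 0.4374]
tool_rot: [180.0, -0.0, -162.6]
force: [1.0, -0.1, 0.2]
finger_gap: 0.004
finger_force: 0.0
```

Request:
{"api": "move_arm", "payload": {"motion": [[-0.138,0.285,0,0,0,0,0],[-0.138,0.285,0,0,0,0,0],[-0.138,0.285,0,0,0,0,0],[-0.138,0.285,0,0,0,0,0],[-0.138,0.285,0,0,0,0,0]]}}

```text
time_s: 2.18
eef_pos: [0.433, 0.0388, 0.4374]
tool_rot: [180.0, -0.0, -162.6]
force: [1.3, -0.4, 0.7]
finger_gap: 0.003
finger_force: 0.0
```

Request:
{"api": "move_arm", "payload": {"motion": [[-0.138,0.285,0,0,0,0,0],[-0.138,0.285,0,0,0,0,0],[-0.138,0.285,0,0,0,0,0],[-0.138,0.285,0,0,0,0,0],[-0.138,0.285,0,0,0,0,0]]}}

```text
time_s: 2.6
eef_pos: [0.4611, 0.2268, 0.4373]
tool_rot: [180.0, -0.0, -162.6]
force: [1.0, -0.7, -0.2]
finger_gap: 0.004
finger_force: 0.0
```

Request:
{"api": "move_arm", "payload": {"motion": [[-0.138,0.285,0,0,0,0,0],[-0.138,0.285,0,0,0,0,0],[-0.138,0.285,0,0,0,0,0],[-0.138,0.285,0,0,0,0,0],[-0.138,0.285,0,0,0,0,0]]}}

```text
time_s: 3.02
eef_pos: [0.4894, 0.4146, 0.437]
tool_rot: [-180.0, -0.1, -162.6]
force: [0.6, 0.4, 0.8]
finger_gap: 0.005
finger_force: 0.0
```

Request:
{"api": "move_arm", "payload": {"motion": [[0,0,0.3,0,0,0,0],[0,0,0.34,0,0,0,0],[0,0,0.34,0,0,0,0],[0,0,0.34,0,0,0,0],[0,0,0.34,0,0,0,0]]}}

```text
time_s: 3.43
eef_pos: [0.4891, 0.4125, 0.2361]
tool_rot: [-180.0, -0.0, -162.6]
force: [0.4, 0.6, -0.5]
finger_gap: 0.002
finger_force: 0.0
```

Request:
{"api": "move_arm", "payload": {"motion": [[0,0,0.34,0,0,0,0],[0,0,0.34,0,0,0,0],[0,0,0.34,0,0,0,0],[0,0,0.25,0,0,0,0],[0,0,0.13,0,0,0,0]]}}

```text
time_s: 3.85
eef_pos: [0.4874, 0.4102, 0.0648]
tool_rot: [-179.7, -0.5, -162.7]
force: [-0.1, -0.1, 0.5]
finger_gap: 0.004
finger_force: 0.0
```

```bash
python3 - <<'E'
from h import *
o=get_obs();print(o["eef_pos"],o["tool_rot"],o["force"])
S,d=capture("scene");T,dt=capture("top");np.savez("s2.npz",im=S,d=d);np.savez("t2.npz",im=T,d=dt)
M=R.from_euler("xyz",o["tool_rot"],degrees=True).as_matrix()
for n,im in(("scene",S),("top",T)):
    tip=[o["eef_pos"]+M@np.array(v) for v in((.0095,.015,.011),(-.0095,.015,.011),(-.0095,-.015,.011),(.0095,-.015,.011),(0,0,.011))]
    print(n,proj(n,tip).round(1).tolist())
    a,b,c,e=(195,190,355,310)if n=="scene" else(200,170,330,270)
    s=5 if n=="scene" else 6
    I=cv2.resize(im[b:e,a:c,::-1],None,fx=s,fy=s,interpolation=cv2.INTER_CUBIC)
    if n=="scene":
        q=((proj(n,tip)-[a,b]+.5)*s).astype(np.int32);
        cv2.polylines(I,[q[:4]],True,(0,0,255),1)
        cv2.imwrite("pics/s2.png",I)
    else: cv2.imwrite("pics/t2.png",I)
E
```

```text
[0.48735425 0.41022768 0.06479999] [-179.74002591   -0.45298362 -162.71045492] [-0.11458776 -0.09073139  0.52628852]
scene [[244.5, 283.2], [235.0, 276.7], [248.1, 264.2], [257.5, 270.5], [246.3, 273.5]]
top [[245.2, 235.9], [242.7, 227.4], [256.1, 223.5], [258.5, 231.9], [250.6, 229.7]]
```

View pics/s2.png

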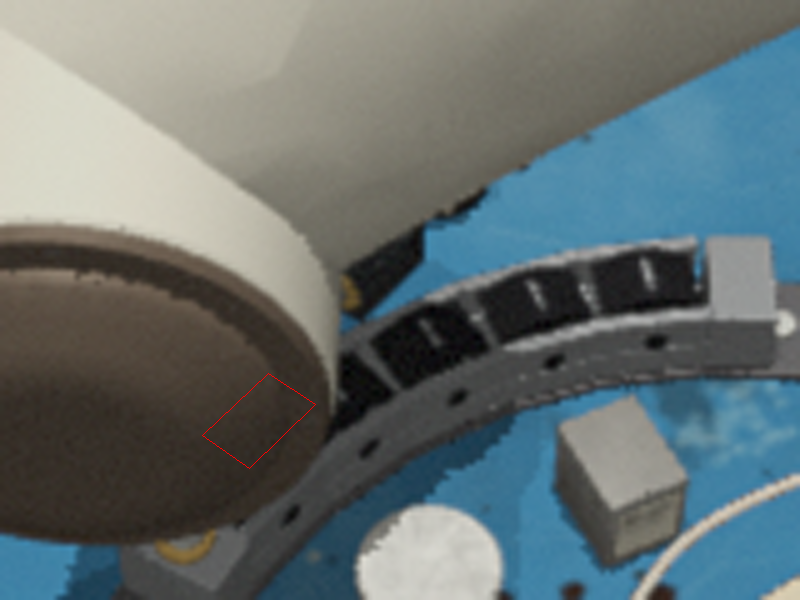

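The arm hides the fingertips in this view (red box = where they should be), and the keys at columns 340–700 are undisturbed. I'll let the arm settle and read its pose.

Request:
{"api": "move_arm", "payload": {"motion": [[0,0,0,0,0,0,0],[0,0,0,0,0,0,0],[0,0,0,0,0,0,0],[0,0,0,0,0,0,0],[0,0,0,0,0,0,0]]}}

```text
time_s: 4.37
eef_pos: [0.49, 0.4133, 0.0718]
tool_rot: [179.9, 0.1, -162.7]
force: [0.3, 0.5, -0.6]
finger_gap: 0.01
finger_force: 0.0
```

```bash
cat > w.py <<'E'
from h import *
import sys
o=get_obs();p=o["eef_pos"];M=R.from_euler("xyz",o["tool_rot"],degrees=True).as_matrix()
P0=np.array([.5,.34,-.0595])
print(o["time_s"],"tip",(p+M@[0,0,.011]).round(4),o["tool_rot"].round(2),"F",o["force"].round(1))
c=P0[:2]-.2*np.array([np.cos(P0[2]),np.sin(P0[2])])
v=(p+M@[0,0,.011])[:2]-c; ang=np.arctan2(v[1],v[0])
print("s past key1 mm",((.38-(ang-P0[2]))*200).round(2),"radial off mm",((np.hypot(*v)-.2)*1000).round(2),"yaw err deg",round((np.degrees(ang)-180-o["tool_rot"][2]+180)%360-180,2))
E
python3 w.py
```

```text
4.3667 tip [0.49   0.4133 0.0608] [ 1.7991e+02  1.1000e-01 -1.6265e+02] F [ 0.3  0.5 -0.6]
s past key1 mm 1.44 radial off mm -0.65 yaw err deg 0.6
```

Request:
{"api": "move_arm", "payload": {"motion": [[-0.005,0.012,0.06,0,0,0,0],[0,0,0.06,0,0,0,0],[0,0,0.04,0,0,0,0],[0,0,0.02,0,0,0,0],[0,0,0,0,0,0,0]]}}

```text
time_s: 4.78
eef_pos: [0.4893, 0.4137, 0.0474]
tool_rot: [-179.9, -0.1, -162.7]
force: [-0.4, 0.4, -0.2]
finger_gap: 0.004
finger_force: 0.0
```

Request:
{"api": "move_arm", "payload": {"motion": [[0,0,0,0,0,0,0],[0,0,0,0,0,0,0],[0,0,0,0,0,0,0],[0,0,0,0,0,0,0],[0,0,0,0,0,0,0]]}}

```text
time_s: 5.2
eef_pos: [0.4898, 0.4145, 0.049]
tool_rot: [180.0, 0.0, -162.6]
force: [-0.2, 0.6, -0.2]
finger_gap: 0.007
finger_force: 0.0
```

```bash
python3 w.py
```

```text
5.2 tip [0.4898 0.4145 0.038 ] [ 1.7998e+02  2.0000e-02 -1.6265e+02] F [-0.2  0.6 -0.2]
s past key1 mm 0.3 radial off mm -0.46 yaw err deg 0.93
```

Request:
{"api": "move_arm", "payload": {"motion": [[0,0,0.009,0,0,0,0],[0,0,0.009,0,0,0,0],[0,0,0.009,0,0,0,0],[0,0,0.009,0,0,0,0],[0,0,0,0,0,0,0]]}}

```text
time_s: 5.62
eef_pos: [0.4898, 0.4144, 0.0445]
tool_rot: [-180.0, 0.0, -162.6]
force: [-0.3, 0.3, 1.1]
finger_gap: 0.006
finger_force: 0.7
```

Request:
{"api": "move_arm", "payload": {"motion": [[0,0,0.009,0,0,0,0],[0,0,0.009,0,0,0,0],[0,0,0,0,0,0,0],[0,0,0,0,0,0,0],[0,0,0,0,0,0,0]]}}

```text
time_s: 6.03
eef_pos: [0.4897, 0.4144, 0.0423]
tool_rot: [180.0, -0.0, -162.6]
force: [-0.2, -0.6, 2.4]
finger_gap: 0.006
finger_force: 1.2
```

Request:
{"api": "move_arm", "payload": {"motion": [[0,0,0.005,0,0,0,0],[0,0,0.003,0,0,0,0],[0,0,0,0,0,0,0],[0,0,0,0,0,0,0],[0,0,0,0,0,0,0]]}}

```text
time_s: 6.45
eef_pos: [0.4897, 0.4144, 0.0414]
tool_rot: [180.0, 0.0, -162.6]
force: [-1.1, -0.8, 3.4]
finger_gap: 0.004
finger_force: 1.9
```

Request:
{"api": "move_arm", "payload": {"motion": [[0,0,0.003,0,0,0,0],[0,0,0,0,0,0,0],[0,0,0,0,0,0,0],[0,0,0,0,0,0,0],[0,0,0,0,0,0,0]]}}

```text
time_s: 6.87
eef_pos: [0.4898, 0.4144, 0.0414]
tool_rot: [-180.0, 0.0, -162.6]
force: [-1.6, -1.7, 5.9]
finger_gap: 0.004
finger_force: 2.7
```

Request:
{"api": "move_arm", "payload": {"motion": [[-0.002,-0.01,0,0,0,-0.01,0],[-0.001,-0.015,0,0,0,0.006,0],[-0.001,-0.02,0,0,0,0.008,0],[0,-0.02,0,0,0,0.008,0],[0,-0.02,0,0,0,0.008,0]]}}

```text
time_s: 7.28
eef_pos: [0.4939, 0.4055, 0.0413]
tool_rot: [179.9, 0.1, -164.5]
force: [-0.2, 2.8, 2.6]
finger_gap: 0.007
finger_force: 1.7
```

```bash
python3 w.py
```

```text
7.2833 tip [0.4939 0.4055 0.0303] [ 1.7992e+02  1.2000e-01 -1.6452e+02] F [-0.2  2.8  2.6]
s past key1 mm 10.09 radial off mm 0.84 yaw err deg -0.01
```

Request:
{"api": "move_arm", "payload": {"motion": [[0.003,-0.021,0.002,0,0,0.008,0],[0.002,-0.021,0,0,0,0.008,0],[0.001,-0.021,0,0,0,0.008,0],[0,-0.021,0,0,0,0.008,0],[0,-0.021,0,0,0,0.008,0]]}}

```text
time_s: 7.7
eef_pos: [0.4958, 0.3927, 0.0408]
tool_rot: [179.9, 0.1, -168.1]
force: [-0.8, 4.5, 3.3]
finger_gap: 0.005
finger_force: 2.3
```

```bash
python3 w.py
```

```text
7.7 tip [0.4958 0.3927 0.0298] [ 1.7995e+02  5.0000e-02 -1.6811e+02] F [-0.8  4.5  3.3]
s past key1 mm 22.9 radial off mm -0.32 yaw err deg -0.09
```

Request:
{"api": "move_arm", "payload": {"motion": [[-0.001,-0.021,0,0,0,0.008,0],[-0.001,-0.021,0,0,0,0.008,0],[0,-0.021,0,0,0,0.008,0],[0,-0.021,0,0,0,0.008,0],[0,-0.021,0,0,0,0.008,0]]}}

```text
time_s: 8.12
eef_pos: [0.4988, 0.3801, 0.0414]
tool_rot: [180.0, 0.1, -171.7]
force: [-1.1, 3.4, 6.0]
finger_gap: 0.007
finger_force: 2.6
```

```bash
python3 w.py
```

```text
8.1167 tip [0.4988 0.3801 0.0304] [ 1.7996e+02  8.0000e-02 -1.7170e+02] F [-1.1  3.4  6. ]
s past key1 mm 35.82 radial off mm 0.42 yaw err deg -0.2
```

Request:
{"api": "move_arm", "payload": {"motion": [[0.001,-0.021,0,0,0,0.008,0],[0.001,-0.021,0,0,0,0.008,0],[0.001,-0.021,0,0,0,0.008,0],[0,-0.021,0,0,0,0.008,0],[0,-0.021,0,0,0,0.008,0]]}}

```text
time_s: 8.53
eef_pos: [0.4998, 0.3674, 0.0413]
tool_rot: [180.0, 0.1, -175.3]
force: [-0.5, 2.9, 4.4]
finger_gap: 0.006
finger_force: 2.1
```

Request:
{"api": "move_arm", "payload": {"motion": [[0,-0.021,0,0,0,0.008,0],[0,-0.021,0,0,0,0.008,0],[0,-0.021,0,0,0,0.008,0],[0,-0.021,0,0,0,0.008,0],[0,-0.021,0,0,0,0.008,0]]}}

```text
time_s: 8.95
eef_pos: [0.5002, 0.355, 0.0407]
tool_rot: [180.0, 0.0, -178.9]
force: [-0.6, 4.4, 2.9]
finger_gap: 0.006
finger_force: 2.3
```

```bash
python3 w.py
```

```text
8.95 tip [0.5002 0.355  0.0297] [ 1.7997e+02  2.0000e-02 -1.7892e+02] F [-0.6  4.4  2.9]
s past key1 mm 61.01 radial off mm -0.15 yaw err deg -0.2
```

Request:
{"api": "move_arm", "payload": {"motion": [[0,-0.021,0,0,0,0.008,0],[0,-0.021,0,0,0,0.008,0],[0,-0.021,0,0,0,0.008,0],[0,-0.021,0,0,0,0.008,0],[0,-0.021,0,0,0,0.008,0]]}}

```text
time_s: 9.37
eef_pos: [0.5006, 0.3425, 0.0414]
tool_rot: [179.9, 0.1, 177.5]
force: [0.1, 3.4, 4.9]
finger_gap: 0.002
finger_force: 2.6
```

Request:
{"api": "move_arm", "payload": {"motion": [[0,-0.021,0,0,0,0.008,0],[0,-0.021,0,0,0,0.008,0],[0,-0.021,0,0,0,0.008,0],[0,-0.021,0,0,0,0.008,0],[0,-0.021,0,0,0,0.008,0]]}}

```text
time_s: 9.78
eef_pos: [0.4996, 0.3297, 0.0413]
tool_rot: [180.0, 0.1, 173.9]
force: [-0.5, 3.0, 4.3]
finger_gap: 0.008
finger_force: 2.2
```

```bash
python3 w.py
```

```text
9.7833 tip [0.4996 0.3297 0.0303] [1.7996e+02 6.0000e-02 1.7390e+02] F [-0.5  3.   4.3]
s past key1 mm 86.31 radial off mm 0.49 yaw err deg -0.26
```

Request:
{"api": "move_arm", "payload": {"motion": [[0.001,-0.021,0,0,0,0.008,0],[0.001,-0.021,0,0,0,0.008,0],[0,-0.021,0,0,0,0.008,0],[0,-0.021,0,0,0,0.008,0],[0,-0.021,0,0,0,0.008,0]]}}

```text
time_s: 10.2
eef_pos: [0.4974, 0.3173, 0.0407]
tool_rot: [180.0, 0.0, 170.3]
force: [1.3, 3.9, 2.2]
finger_gap: 0.005
finger_force: 2.3
```

Request:
{"api": "move_arm", "payload": {"motion": [[0,-0.021,0,0,0,0.008,0],[0,-0.021,0,0,0,0.008,0],[0,-0.021,0,0,0,0.008,0],[0,-0.021,0,0,0,0.008,0],[0,-0.021,0,0,0,0.008,0]]}}

```text
time_s: 10.62
eef_pos: [0.4954, 0.305, 0.0414]
tool_rot: [179.9, 0.1, 166.7]
force: [0.9, 3.8, 4.6]
finger_gap: 0.005
finger_force: 2.7
```

```bash
python3 w.py
```

```text
10.6167 tip [0.4954 0.3051 0.0304] [1.7994e+02 7.0000e-02 1.6671e+02] F [0.9 3.8 4.6]
s past key1 mm 111.24 radial off mm 0.59 yaw err deg -0.21
```

Request:
{"api": "move_arm", "payload": {"motion": [[0.002,-0.021,0,0,0,0.008,0],[0.001,-0.021,0,0,0,0.008,0],[0,-0.021,0,0,0,0.008,0],[0,-0.021,0,0,0,0.008,0],[0,-0.021,0,0,0,0.008,0]]}}

```text
time_s: 11.03
eef_pos: [0.4917, 0.2928, 0.0413]
tool_rot: [180.0, 0.1, 163.1]
force: [1.2, 3.5, 5.5]
finger_gap: 0.008
finger_force: 2.3
```

Request:
{"api": "move_arm", "payload": {"motion": [[0,-0.021,0,0,0,0.008,0],[0,-0.021,0,0,0,0.008,0],[0,-0.021,0,0,0,0.008,0],[0,-0.021,0,0,0,0.008,0],[0,-0.021,0,0,0,0.008,0]]}}

```text
time_s: 11.45
eef_pos: [0.4876, 0.2809, 0.0408]
tool_rot: [180.0, 0.0, 159.5]
force: [0.6, 3.6, 3.1]
finger_gap: 0.001
finger_force: 2.3
```

Request:
{"api": "move_arm", "payload": {"motion": [[0,-0.021,0,0,0,0.008,0],[0,-0.021,0,0,0,0.008,0],[0,-0.021,0,0,0,0.008,0],[0,-0.021,0,0,0,0.008,0],[0,-0.021,0,0,0,0.008,0]]}}

```text
time_s: 11.87
eef_pos: [0.4832, 0.2693, 0.0414]
tool_rot: [179.9, 0.1, 155.9]
force: [1.4, 3.6, 5.4]
finger_gap: 0.005
finger_force: 2.8
```

```bash
python3 w.py
```

```text
11.8667 tip [0.4832 0.2693 0.0304] [1.7992e+02 6.0000e-02 1.5591e+02] F [1.4 3.6 5.4]
s past key1 mm 148.96 radial off mm 0.61 yaw err deg -0.22
```

Request:
{"api": "move_arm", "payload": {"motion": [[0,-0.015,0,0,0,0.006,0],[0,-0.01,0,0,0,0.004,0],[0,0,0,0,0,0,0],[0,0,0,0,0,0,0],[0,0,0,0,0,0,0]]}}

```text
time_s: 12.28
eef_pos: [0.4818, 0.2663, 0.0414]
tool_rot: [180.0, 0.0, 155.0]
force: [1.2, 2.7, 4.8]
finger_gap: 0.003
finger_force: 3.1
```

```bash
python3 w.py
```

```text
12.2833 tip [0.4818 0.2663 0.0304] [1.7996e+02 4.0000e-02 1.5504e+02] F [1.2 2.7 4.8]
s past key1 mm 152.24 radial off mm 0.6 yaw err deg -0.29
```

Now lift straight up, then check with pictures from clear of the view.

Request:
{"api": "move_arm", "payload": {"motion": [[0,0,-0.02,0,0,0,0],[0,0,-0.05,0,0,0,0],[0,0,-0.2,0,0,0,0],[0,0,-0.3,0,0,0,0],[0,0,-0.34,0,0,0,0]]}}

```text
time_s: 12.7
eef_pos: [0.4786, 0.2635, 0.1482]
tool_rot: [-179.4, -0.3, 155.0]
force: [1.0, 1.7, 0.8]
finger_gap: 0.006
finger_force: 0.0
```

Request:
{"api": "move_arm", "payload": {"motion": [[0,0,-0.34,0,0,0,0],[0,0,-0.34,0,0,0,0],[0,0,-0.34,0,0,0,0],[0,0,-0.34,0,0,0,0],[0,0,-0.34,0,0,0,0]]}}

```text
time_s: 13.12
eef_pos: [0.4795, 0.2645, 0.3549]
tool_rot: [-179.7, -0.1, 155.0]
force: [0.7, 1.1, -0.8]
finger_gap: 0.002
finger_force: 0.0
```

Request:
{"api": "move_arm", "payload": {"motion": [[0,-0.33,0,0,0,0,0],[0,-0.33,0,0,0,0,0],[0,-0.33,0,0,0,0,0],[0,-0.33,0,0,0,0,0],[0,-0.33,0,0,0,0,0]]}}

```text
time_s: 13.53
eef_pos: [0.3949, 0.0842, 0.3525]
tool_rot: [-179.7, -0.2, 155.0]
force: [0.7, 0.1, -0.2]
finger_gap: 0.002
finger_force: 0.0
```

```bash
python3 - <<'E'
from h import *
Y=[]
ims=[];D={}
for n,(a,b,c,e),s in (("scene",(205,225,365,330),5),("top",(220,175,350,270),6)):
    L=[capture(n) for _ in range(6)];im=L[0][0];d=np.median([l[1] for l in L],0)
    cv2.imwrite(f"pics/{n}3.png",cv2.resize(im[b:e,a:c,::-1],None,fx=s,fy=s,interpolation=cv2.INTER_CUBIC))
    p=[.4978,.3396,-.065] if n=="scene" else [.5027,.3409,-.054]
    for lab,dd in(("before",np.load(n+".npz")["d"]),("after",d)):
        P=cloud(n,dd);out=[]
        for k in range(1,6):
            a0=(3-k)*.19
            g=np.vstack([model(p,a0+np.linspace(-.02,.02,9),.033,r) for r in(.196,.2,.204)])
            u=proj(n,g).round().astype(int);out.append(np.median(P[u[:,1],u[:,0],2]))
        g=model(p,np.linspace(-.56,-.5,9),.03);u=proj(n,g).round().astype(int);out.append(np.median(P[u[:,1],u[:,0],2]))
        print(n,lab,np.round(np.array(out)*1000,1))
E
```

```text
scene before [32.9 33.  33.1 34.  33.2 29. ]
scene after [29.3 28.9 29.5 29.4 29.5 29.4]
top before [34.6 34.4 34.8 34.5 33.9 32.3]
top after [30.3 30.6 30.6 30.5 30.2 30.2]
```

View pics/scene3.png

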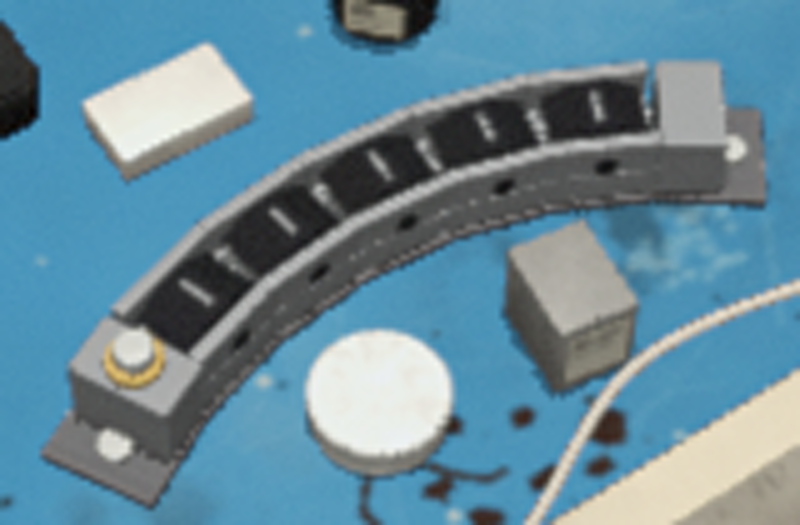

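View pics/top3.png

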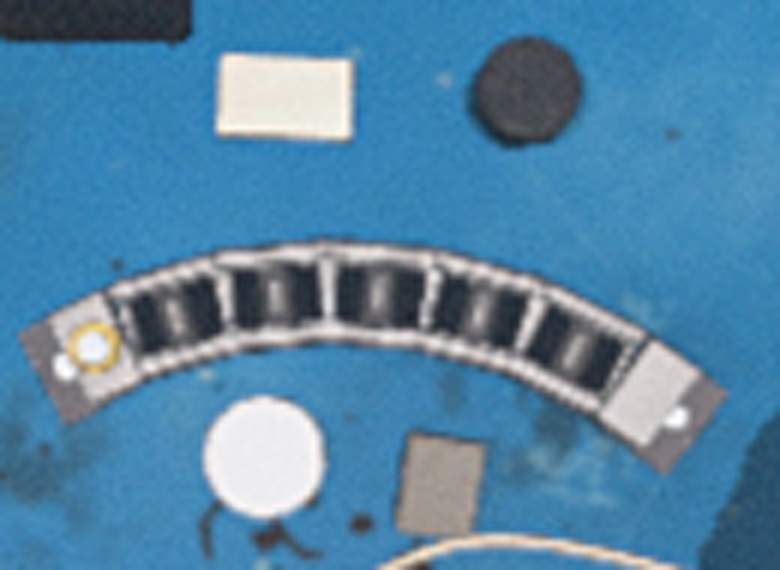

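Both views show all five keys level with the cheeks (the depth readings agree, about 29–30.5 mm). The rail (stud still at 134,349 in the scene crop and 93,347 in the top crop) and the four bystanders have not moved. The arm is clear, so I'm handing in.

Request:
{"api": "move_arm", "payload": {"motion": [[0,0,0,0,0,0,0],[0,0,0,0,0,0,0],[0,0,0,0,0,0,0],[0,0,0,0,0,0,0],[0,0,0,0,0,0,0]]}}

```text
time_s: 14.55
eef_pos: [0.3978, 0.0869, 0.3539]
tool_rot: [180.0, -0.0, 155.0]
force: [-0.0, 0.1, 0.2]
finger_gap: 0.008
finger_force: 0.0
```

```bash
python3 -c "
from workcell import *
print(finish_job())"
```

```text
the job is handed in; nothing more can be done
None
```

Job handed in at about 14.6 s: the keys were stroked down from the stud end to the other end, pressing with no more than about 6 N at any reading, and all five measure flush; the rail and the small things show no movement, and the arm finished clear.

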